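Open the terminal compartment of the lathe's feed drive

TASK

The lathe's feed drive needs its terminals checked: press the snap tab of the terminal cover in and push the released cover along until it is right off its seat, with the whole terminal compartment open, then take the hand away. Push it without lifting it, leave it lying flat on the drive's deck, and leave the things standing around alone.

Things in the scene. Friction and masses are not known exactly. Their poses are not given: they have to be found in the camera images.
- drive: Feed drive unit, fixed: low green cast box 300 mm long (its x), 130 wide (its y), 45 high, ribbed sides, bolted ears 24 mm long at both ends. Origin: centre of its underside; z up. Terminal compartment, under the cover, at its -x end: x = -120 to -40 mm, 72 mm wide. The rest of the top, x = -40 to +150, is a plain flat deck at z = 45. The cover slides along the drive's +x, on to the deck.
- deck (a point): Point on the deck's surface, on the drive's middle line (y = 0), 55 mm to +x of its origin, 45 mm up. A cover that has slid 101 to 175 mm from its seat lies loose on the deck, supported over its whole length.
- strips (a point): Middle between the two steel hold-down strips, level with their tops (z = 58 mm). They lie along the drive at x = -121.5 to -40 mm, 42 to 61 mm either side of y = 0, and lap over the cover's flanges (8 mm gap above the deck): the cover can leave them only to +x. Two end stops 12 mm high, x = -149 to -143 mm, 28 to 50 mm either side of y = 0, stop it to -x; between them is free space.
- cover: Terminal cover, loose, grey plastic, 0.13 kg, axes along the drive's. Origin: centre of its plate at underside level; seated, at x = -64 mm (2 mm play), y = 0, z = 45 of the drive. Plate 78 x 78 mm, top 15 mm above the underside; side flanges 7 mm thick make it 100 wide. The snap tab sticks out of its -x end. Cover and tab are off the seat once slid 101 mm to +x; sliding takes 3 to 15 N.
- rib_face (a point): Middle of the top edge of the cover's upright end face at cover x = -39 mm, 24 mm above the underside: a thumb rib (60 mm wide, 7 thick, 9 above the plate) with the end wall below it. It faces -x, towards the pressed tab: a fingertip on the tab pushes here.
- tab (a joint): Snap tab travel in m: 0 = out (sprung up), 0.007 = fully in, straight down. Spring 4 N to start, 9 N fully in; it springs out when let go. Two teeth in front of the -x ends of the strips lock the cover until the tab is at least 4.5 mm in; pressed and pushed about 5 mm to +x, the teeth run under the strips, which then keep the tab in until it has left them.
- tab_pad (a point): Middle of the snap tab's ribbed top face (moves down with it), at cover x = -58 mm, y = 0, 12.5 mm above the cover's underside when out, 19 mm from the upright end face. The tab is a T-shaped tongue: pad x = -77 to -39.5 mm, 60 mm wide, with a tooth 17 mm long and 19 wide at each side of its free end.
- handle_mid (a point): Turned wooden handle with flared aluminium ferrule, loose, standing on the bed, 54 mm across the foot, 106 tall; the point is on its axis, half-way up. Bystander.
- bolt_mid (a point): Steel hexagon bolt standing on its head, loose, 29 mm across, 66 tall; the point is on its axis, half-way up. Bystander.
- caliper_mid (a point): Steel vernier caliper lying flat, loose, 246 mm long (its x), 55 over the jaws, 9 high; the point is near the middle of its beam, 6 mm up. Bystander.
Mind the look-alikes: they are no part of the job. Leave any brown or purple look-alike of the cover alone.

How it is judged:
On the way, in this order (a step that is already met when the one before it is completed fails the run):
1. the snap tab is pressed in while the cover is still in its seat (value of joint tab above 0.0045 m and x of cover in the frame of drive below -0.052 m), for 0.05 s.
2. the cover has been pushed right off its seat (x of cover in the frame of drive above 0.036 m), for 0.1 s.
At the end, for the whole second after the job is handed in: The cover has slid at least 100 mm from its seat, so that the compartment is wholly open and the tab has sprung out again (under 2 mm in); it lies flat (within 3.4 degrees, underside 42 to 49 mm up) on the drive's deck, at rest (x of cover in the frame of drive above 0.036 m and z of cover in the frame of drive between 0.042 and 0.049 m and angle between cover's own z axis and vertical below 0.06 rad and value of joint tab below 0.002 m and linear speed of cover below 0.01 m/s); the robot touches nothing.
It fails at once if the cover is lifted (15 mm) or tipped up (z of cover in the frame of drive above 0.06 m or angle between cover's own z axis and vertical above 0.3 rad).
It fails at once if the cover is pushed off the drive (z of cover in the frame of drive below 0.03 m).
It fails at once if the handle, bolt or caliper is moved more than 20 mm (distance of any of handle_mid, bolt_mid, caliper_mid from where it was at the start of the episode above 0.02 m).
It also fails if it takes over 38 s, if anything falls off the work surface, if the arm or the gripper's body presses on something with over 40 N, if the wrist force passes 120 N, or if a joint passes its speed limit or range.

ROBOT

A 6-joint arm with a two-finger parallel gripper is mounted at the origin on the work surface. World frame = base frame: x ahead of the robot, y to its left, z up, the work surface at z = 0. Lengths are in m, angles in rad, forces in N, time in s.
With the tool pointing down it reaches from about 0.425 to 0.925 m from the base axis. Payload 12.5 kg.
Tool frame: the origin (TCP) lies on the centre line of the jaws, within the pads' length; the fingertips stand 8 mm ahead of it and the grasp point (between the pads) lies 11 mm behind it (tcp_to_tips is the distance from the TCP to the fingertips, in m); z points along the fingers, y is the line along which they close (so a half turn about z gives the same grasp; the last joint's range is limited). The gripper opens to 85 mm and grips with 20 to 120 N. Pads are 22 mm wide; open, the fingers measure 114 mm over their backs; the gripper's body (76 mm by 85 mm) begins 54 mm behind the grasp point. The pads swing forward as they close: fully open they stand 13 mm farther back than shut.
Start: joints at [1.179, 0.491, 1.559, -0, 1.092, -0.106], TCP at [0.176, 0.6, 0.214] pointing down, gripper open.
Joint ranges: [-3.1, 3.1], [-0.84, 2.19], [0.05, 2.79], [-1.13, 4.28], [0.06, 2.93], [-2.69, 2.69]. Speed limits (rad/s): [2.22, 2.22, 2.79, 3.14, 3.14, 3.14].

INTERFACE

Orientations are given as a unit quaternion [x, y, z, w].
In Python, from bench import sense, camera, camera_model, job_done, tcp_to_tips gives the robot as it stands. The module is installed in compiled form; this text tells all that it offers.
- The arm moves only by the tool drive_tool, never from a script. Its argument "increments" is text: rows parted by semicolons, each of 7 numbers parted by spaces: the shift along the tool's x, y, z scaled (see below), then the turn, a rotation vector about the tool's x, y, z scaled (see below), then the closure, from -1 (fully open) to 1 (shut). A call has 1 to 5 rows; each row is the pose to reach, as a shift and turn from the pose commanded when the call began, along the tool's axes at that moment; what a row does not reach only later rows make up. The controller multiplies each number of a shift by 0.15 m and each number of a turn by 45 degrees. A row lasts 1/10 s, in which the tool goes at most 50 mm and 8.59 degrees, less where a joint would pass 70% of its speed; a pose out of reach is approached as far as the arm can. A call with a number of a shift or a turn outside -1 to 1 is refused whole. A call with a gripper value outside its range is refused whole. The fingers move at their own pace and stop on an object; the grip force is fixed at half the most. Time passes only in rows, so rows that repeat a pose let the fingers close. It gives the time, the measured TCP pose, the force, the opening and the grip force at its end, in the units of the state.
- sense(): the state, without advancing time (a new reading comes with each control period).
- camera(name): name is "side" or "top" or "wrist"; returns the picture (480x640x3 uint8, blue, green, red); there is no depth.
- camera_model(name): a dict with "intrinsics" (3x3 intrinsics, pixels), "R" (3x3) and "t" (3): a world point X has camera coordinates R X + t. Camera axes: x right, y down, z forward; pixel columns grow to the right and rows downward; lengths in m; the calibration is good to about 2 mm. A picture is of the moment at which its call begins: read the wrist's pose just before it. camera_model takes no time and is no camera call; for the wrist camera it gives the pose at the moment of the call.
- job_done(): hands the job in; it is judged then, once.
The state is a dict: "clock": time; "joints": joint angles; "qd": joint speeds; "joint_efforts": joint torques, N m; "tool_pos": TCP position; "eef_rot": TCP orientation; "force": force on the tool from outside, world axes, zero at the start; "torque": the same for the moment, N m; "opening": finger opening in m; "finger_force": force on a finger pad.
Only numpy, scipy, OpenCV 4.12 (cv2) and the standard library are available. Lean on these libraries where they do the work, as an engineer would, in place of code of your own. Each camera call takes 0.05 s, during which the arm holds its last target. There are 200 camera calls.

## Working session

There is one attempt and no reset: what is moved stays moved. The work goes in short steps, Python scripts to look and compute and a tool call to move; the robot and the scene stay as the last step left them, time stands still between calls to the robot, and variables do not carry over. Pictures are saved under pics/ and viewed, at most 10 in all, crops included, and the job is handed in when it is done.

Besides the shell and the picture viewer there is one more tool, called as name(argument=value, ...), one argument or row to a line, values as JSON. drive_tool: Moves the arm, as the interface text tells. Its arguments: {"type":"object","properties":{"increments":{"type":"string"}},"required":["increments"]}

```bash
mkdir -p pics; cat > h.py <<'E'
import numpy as np,cv2
from bench import *
def ray(name,uv,z,m=None):
    m=m or camera_model(name);K,R,t=map(np.array,(m["intrinsics"],m["R"],m["t"]))
    d=R.T@np.linalg.solve(K,[uv[0],uv[1],1]);c=-R.T@t
    return c+d*(z-c[2])/d[2]
def proj(name,X,m=None):
    m=m or camera_model(name);K,R,t=map(np.array,(m["intrinsics"],m["R"],m["t"]))
    p=K@(R@np.array(X)+t);return p[:2]/p[2]
E
python3 - <<'E'
from h import *
s=sense();print(s)
for n in("top","side"):
    cv2.imwrite(f"pics/{n}0.png",camera(n)); m=camera_model(n);print(n,-np.array(m["R"]).T@m["t"])
print(tcp_to_tips)
E
```

```text
{'clock': 0.0, 'joints': array([ 1.17937505e+00,  4.91570366e-01,  1.55948531e+00,  4.78615340e-06,
        1.09174147e+00, -1.05593046e-01]), 'qd': array([ 0.00044856, -0.00061479,  0.00072064,  0.00076449,  0.00079182,
        0.00050403]), 'joint_efforts': array([-1.03094288e-03, -6.18478918e+01, -2.61564195e+01, -2.16647709e-04,
        4.33140391e-03,  2.33146255e-05]), 'tool_pos': array([0.17608809, 0.59939648, 0.2134087 ]), 'eef_rot': array([ 1.42429191e-01,  9.89804810e-01, -5.83222121e-04, -1.50184299e-04]), 'force': array([0.1124697 , 0.60253013, 0.10722296]), 'torque': array([0.00524613, 0.05938181, 0.00015959]), 'finger_force': 0.0, 'opening': 0.08547859468469436}
top [ 0.42936457 -0.07259914  0.8555899 ]
side [0.27474703 0.53049205 0.46406272]
0.008
```

View pics/top0.png

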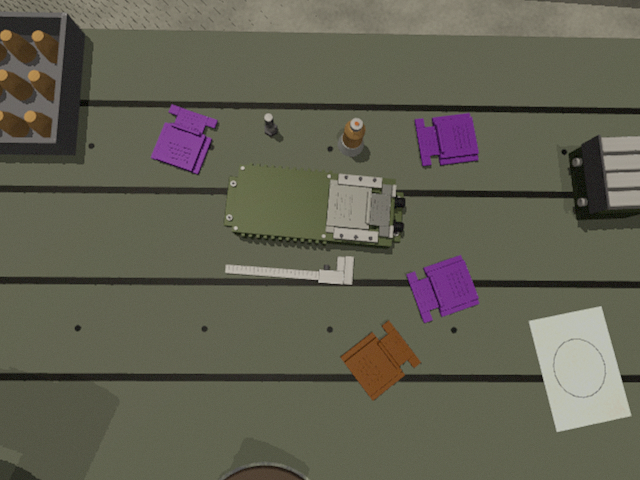

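View pics/side0.png

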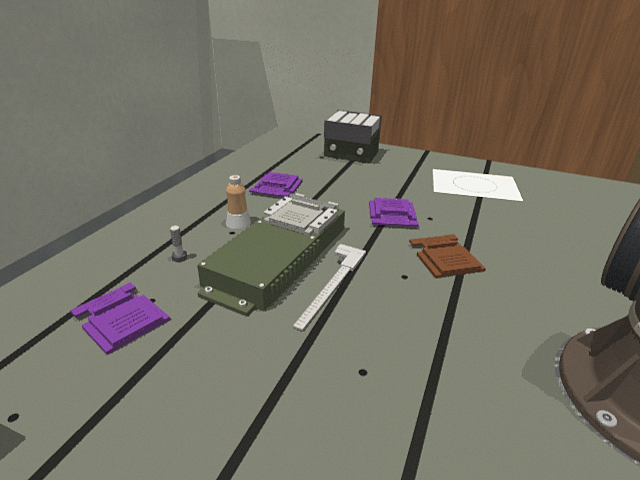

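The top view shows the drive with its ears at about u 228–400, v 165–245, and the cover at its right end, with the tab pad near (380,210). Drive +x therefore runs left in the picture. The handle is at (353,135), the bolt at (269,125) and the caliper at (290,270). The brown and purple look-alikes lie apart from these.

```bash
python3 - <<'E'
from h import *
im=cv2.imread("pics/top0.png");c=im[150:260,215:415]
cv2.imwrite("pics/c.png",cv2.resize(c,None,fx=4,fy=4,interpolation=cv2.INTER_CUBIC))
for p in[(242,165),(333,170),(348,208),(380,210),(225,205),(353,125)]:print(p,ray("top",p,.045).round(3))
E
```

```text
(242, 165) [0.68  0.05  0.045]
(333, 170) [ 0.672 -0.124  0.045]
(348, 208) [ 0.598 -0.152  0.045]
(380, 210) [ 0.595 -0.213  0.045]
(225, 205) [0.602 0.079 0.045]
(353, 125) [ 0.762 -0.163  0.045]
```

View pics/c.png

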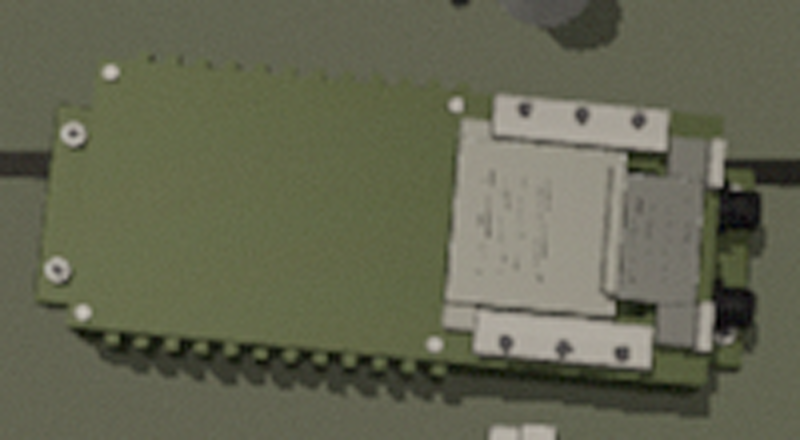

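The crop shows the strips' corners clearly. The upper strip's are (495,96), (669,111), (667,152) and (493,136). The lower strip's are (477,311), (653,327), (651,371) and (474,353). The tab's T-end is at x≈657–710, with the rib at x≈605–628.

```bash
cat >> h.py <<'E'
def pt(o,cr=(215,150),z=.058): return ray("top",((o[0]+.5)/4-.5+cr[0],(o[1]+.5)/4-.5+cr[1]),z)
E
python3 - <<'E'
from h import *
U=np.array([pt(o) for o in[(495,96),(669,111),(667,152),(493,136)]]);L=np.array([pt(o) for o in[(477,311),(653,327),(651,371),(474,353)]])
cu,cl=U.mean(0),L.mean(0);print(cu,cl,"sep(103)",np.linalg.norm(cu-cl))
for S in(U,L):print("len 81.5",np.linalg.norm(S[0]-S[1]),np.linalg.norm(S[2]-S[3]),"w 19",np.linalg.norm(S[0]-S[3]))
# drive x = toward image left
d=(U[0]-U[1])+(U[3]-U[2])+(L[0]-L[1])+(L[3]-L[2])
n=cu-cl; d2=np.array([-n[1],n[0],0]);
a1,a2=np.arctan2(d[1],d[0]),np.arctan2(d2[1],d2[0]);print("yaw",np.degrees([a1,a2]))
a=a2;x=np.array([np.cos(a),np.sin(a),0])
m=(cu+cl)/2;O=m+x*.08075;O[2]=0
print("origin",O,"pad",O+x*(-.122)+[0,0,.0575],"deckpt",O+x*.055)
# check drive top corners z=.045
y=np.array([-x[1],x[0],0])
for o,z in[((110,72),.045),((83,312),.045),((456,104),.045),((434,344),.045),((628,175),.069),((614,300),.069),((710,140),.0575),((693,350),.0575)]:
    v=pt(o,z=z)-O;print(o,(v@x).round(4),(v@y).round(4))
E
```

```text
[ 0.64842306 -0.1736412   0.058     ] [ 0.54562853 -0.16484218  0.058     ] sep(103) 0.10317043059330265
len 81.5 0.08212104024942515 0.08190209067906869 w 19 0.01930579658203725
len 81.5 0.08173764794045434 0.08200910346676724 w 19 0.01964388633399701
yaw [85.17512914 85.10751647]
origin [ 0.60391266 -0.08878591  0.        ] pad [ 0.59350774 -0.2103414   0.0575    ] deckpt [ 0.6086034 -0.0339863  0.       ]
(110, 72) 0.1435 -0.0588
(83, 312) 0.1431 0.0573
(456, 104) -0.0219 -0.0592
(434, 344) -0.0216 0.0569
(628, 175) -0.1031 -0.0263
(614, 300) -0.101 0.0325
(710, 140) -0.1418 -0.0498
(693, 350) -0.1407 0.0503
```

```bash
cat >> h.py <<'E'
from scipy.spatial.transform import Rotation as Ro
YAW=85.1
O=np.array([.6039,-.0888,0]);DX=np.array([np.cos(np.radians(YAW)),np.sin(np.radians(YAW)),0]);DY=np.array([-DX[1],DX[0],0])
def down(yaw):
    t=np.radians(yaw);return Ro.from_matrix(np.array([[np.cos(t),np.sin(t),0],[np.sin(t),-np.cos(t),0],[0,0,-1]]))
def inc(p,R,q,S): # shift and turn numbers from pose p,R to q,S
    return np.r_[R.inv().apply(np.array(q)-p)/.15,(R.inv()*S).as_rotvec()/np.radians(45)].round(3)
E
python3 - <<'E'
from h import *
s=sense();p=s["tool_pos"];R=Ro.from_quat(s["eef_rot"])
T=O+DX*(-.121)
for q,y in[((.30,.50,.2),124.3),((.42,.36,.18),YAW),((.48,.215,.17),YAW),((.53,.07,.16),YAW),((.57,-.075,.16),YAW),((T[0],T[1],.16),YAW)]:
    S=down(y);print(inc(p,R,q,S),np.hypot(q[0],q[1]));p,R=np.array(q),S
E
```

```text
[-0.979 -0.403  0.09  -0.001  0.     0.874] 0.58309518948453
[-1.222  0.135  0.133  0.     0.     0.871] 0.5531726674375732
[-0.929  0.481  0.067  0.     0.     0.   ] 0.5259515186782904
[-0.935  0.415  0.067  0.     0.     0.   ] 0.5346026561849464
[-0.94   0.348  0.     0.     0.     0.   ] 0.5749130369021039
[-0.879  0.233  0.     0.     0.     0.   ] 0.6294041294314975
```

drive_tool(
  increments="-0.98 -0.4 0.09 0 0 0.874 1;-0.98 -0.4 0.09 0 0 0.874 1;-0.98 -0.4 0.09 0 0 0.874 1;-0.98 -0.4 0.09 0 0 0.874 1;-0.98 -0.4 0.09 0 0 0.874 1",
)

```text
clock: 0.6
tool_pos: [0.302, 0.4991, 0.2001]
eef_rot: [0.471, 0.882, -0.0, -0.0]
force: [-0.0, 0.6, 0.7]
opening: 0.0124
finger_force: 0.0
```

drive_tool(
  increments="-1 0.13 0.13 0 0 0.871 1;-1 0.13 0.13 0 0 0.871 1;-1 0.13 0.13 0 0 0.871 1;-1 0.13 0.13 0 0 0.871 1;-1 0.13 0.13 0 0 0.871 1",
)

```text
clock: 1.1
tool_pos: [0.402, 0.3862, 0.1805]
eef_rot: [0.74, 0.673, -0.0, -0.0]
force: [-0.4, -0.2, -0.0]
opening: 0.0003
finger_force: 0.0
```

drive_tool(
  increments="-1 0.48 0.07 0 0 0 1;-1 0.48 0.07 0 0 0 1;-1 0.48 0.07 0 0 0 1;-1 0.48 0.07 0 0 0 1;-1 0.48 0.07 0 0 0 1",
)

```text
clock: 1.6
tool_pos: [0.4605, 0.2301, 0.1702]
eef_rot: [0.738, 0.675, -0.0, -0.0]
force: [0.1, 0.4, 0.7]
opening: 0.0002
finger_force: 0.0
```

drive_tool(
  increments="-1 0.42 0.07 0 0 0 1;-1 0.42 0.07 0 0 0 1;-1 0.42 0.07 0 0 0 1;-1 0.42 0.07 0 0 0 1;-1 0.42 0.07 0 0 0 1",
)

```text
clock: 2.1
tool_pos: [0.5101, 0.0766, 0.1597]
eef_rot: [0.737, 0.675, -0.0, -0.0]
force: [-0.3, 0.4, -0.1]
opening: 0.0002
finger_force: 0.0
```

drive_tool(
  increments="-1 0.35 0 0 0 0 1;-1 0.35 0 0 0 0 1;-1 0.35 0 0 0 0 1;-1 0.35 0 0 0 0 1;-1 0.35 0 0 0 0 1",
)

```text
clock: 2.6
tool_pos: [0.5495, -0.0761, 0.1598]
eef_rot: [0.737, 0.676, 0.0, -0.0]
force: [0.3, 1.0, -0.6]
opening: -0.0005
finger_force: 0.0
```

```bash
python3 - <<'E'
from h import *
s=sense();p=s["tool_pos"];R=Ro.from_quat(s["eef_rot"]);T=O+DX*(-.121)
print(s["clock"],p,s["opening"],inc(p,R,(T[0],T[1],.16),down(YAW)))
E
```

```text
2.6 [ 0.54946617 -0.07611058  0.15977694] -0.0004913176905866128 [-0.86   0.37  -0.002 -0.001 -0.001 -0.001]
```

drive_tool(
  increments="-0.86 0.37 0 0 0 0 1;-0.86 0.37 0 0 0 0 1;-0.86 0.37 0 0 0 0 1;-0.86 0.37 0 0 0 0 1;-0.86 0.37 0 0 0 0 1",
)

```text
clock: 3.1
tool_pos: [0.5936, -0.2078, 0.1596]
eef_rot: [0.736, 0.677, -0.0, -0.001]
force: [-1.1, -0.3, 0.2]
opening: -0.0
finger_force: 0.0
```

drive_tool(
  increments="0 0 0.5 0 0 0 1;0 0 0.5 0 0 0 1;0 0 0.5 0 0 0 1;0 0 0.5 0 0 0 1",
)

```text
clock: 3.5
tool_pos: [0.594, -0.208, 0.0858]
eef_rot: [0.736, 0.677, 0.0, -0.0]
force: [-0.1, 0.4, 0.3]
opening: -0.0001
finger_force: 0.0
```

```bash
python3 - <<'E'
from h import *
s=sense();p=s["tool_pos"];v=p-O;print(s["clock"],p,v@DX,v@DY,s["force"])
m=camera_model("wrist");im=camera("wrist")
for nm,w in[("tip",p-[0,0,.008]),("pad",O+DX*-.122+[0,0,.0575])]:print(nm,proj("wrist",w,m))
cv2.imwrite("pics/w1.png",im)
t=camera("top");cv2.imwrite("pics/t1.png",cv2.resize(t[150:260,215:415],None,fx=4,fy=4,interpolation=cv2.INTER_CUBIC))
E
```

```text
3.5 [ 0.59395663 -0.20804407  0.08580653] -0.11965759797159214 -0.00027842935397045973 [-0.13089494  0.44095165  0.2637642 ]
tip [320.92355356 284.03622785]
pad [320.57054391 272.48457333]
```

View pics/w1.png

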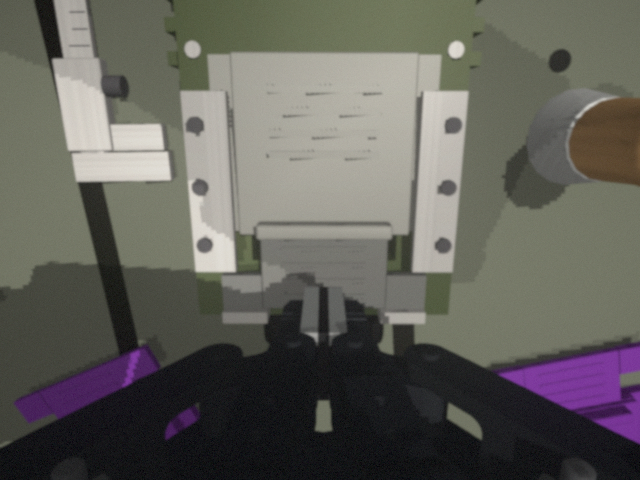

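The wrist view shows the closed fingers at u≈322, centred over the tab (u 262–385, centre 324) and behind the rib (v≈232). They are aligned with the cover. I'll press down now.

drive_tool(
  increments="0 0 0.06 0 0 0 1;0 0 0.12 0 0 0 1;0 0 0.15 0 0 0 1;0 0 0.165 0 0 0 1;0 0 0.165 0 0 0 1",
)

```text
clock: 4.1
tool_pos: [0.5935, -0.2099, 0.0598]
eef_rot: [0.737, 0.676, -0.0, -0.0]
force: [-0.2, -0.2, -0.3]
opening: -0.0002
finger_force: 0.0
```

drive_tool(
  increments="0 0 0.015 0 0 0 1;0 0 0.03 0 0 0 1;0 0 0.03 0 0 0 1",
)

```text
clock: 4.4
tool_pos: [0.5935, -0.2099, 0.0555]
eef_rot: [0.737, 0.676, 0.0, -0.0]
force: [-0.8, 0.1, -0.2]
opening: 0.0002
finger_force: 0.0
```

```bash
python3 - <<'E'
from h import *
s=sense();print(s["tool_pos"],s["force"],s["torque"])
cv2.imwrite("pics/w2.png",camera("wrist"))
i=camera("side")[170:320,190:360];cv2.imwrite("pics/s2.png",cv2.resize(i,None,fx=4,fy=4,interpolation=cv2.INTER_CUBIC))
E
```

```text
[ 0.59351346 -0.20988241  0.05549081] [-0.77120912  0.11698785 -0.20906517] [0.03668069 0.01203677 0.00557657]
```

View pics/w2.png

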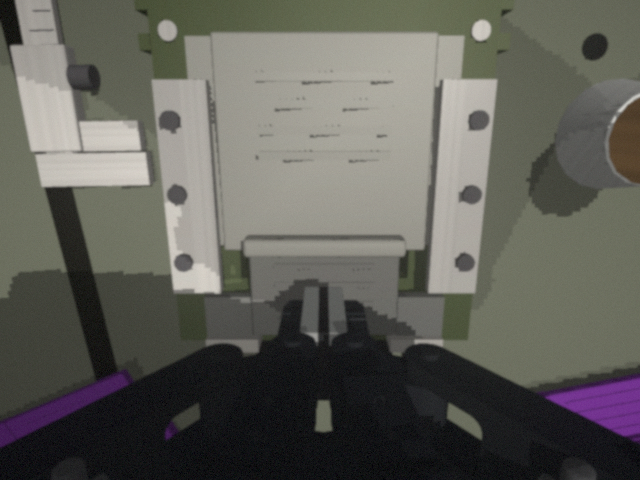

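View pics/s2.png

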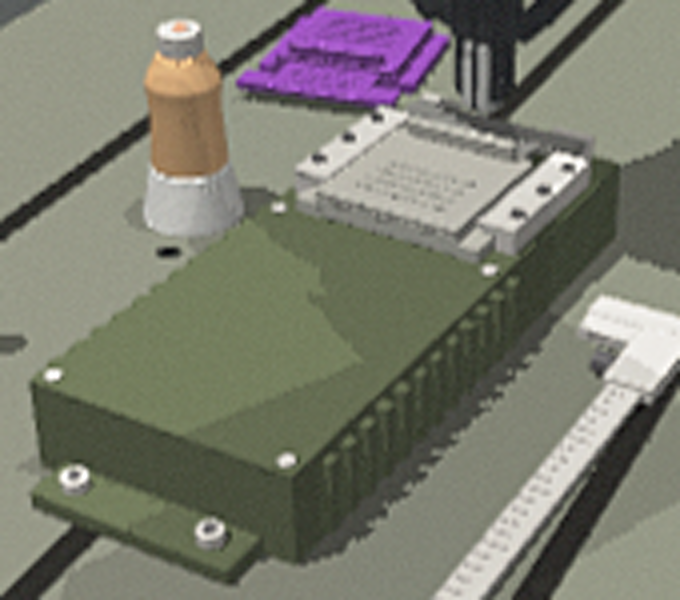

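The wrist view shows the tips still above the pad, with the tab surface visible ahead of them at v≈290. The side view shows the fingers at about (480,100), with the tab still up and no force. The real tips sit higher than assumed, so I'll keep descending in small steps.

drive_tool(
  increments="0 0 0.013 0 0 0 1;0 0 0.026 0 0 0 1;0 0 0.026 0 0 0 1",
)

```text
clock: 4.8
tool_pos: [0.5935, -0.2099, 0.0515]
eef_rot: [0.737, 0.676, -0.0, -0.0]
force: [0.0, 0.2, 0.5]
opening: -0.0002
finger_force: 0.0
```

```bash
python3 - <<'E'
from h import *
s=sense();p=s["tool_pos"];print(p,s["force"])
for h in(-.008,0,.008,.016):
    print(h,(proj("side",[.5935,-.2099,.0555+h])-[190,170])*4)
print("pad",(proj("side",O+DX*-.122+[0,0,.0575])-[190,170])*4,"rib",(proj("side",O+DX*-.103+[0,0,.069])-[190,170])*4)
i=camera("side")[170:230,270:350];cv2.imwrite("pics/s3.png",cv2.resize(i,None,fx=8,fy=8,interpolation=cv2.INTER_CUBIC))
print("tip8",(proj("side",p-[0,0,.008])-[270,170])*8,(proj("side",p)-[270,170])*8)
E
```

```text
[ 0.59347738 -0.20985804  0.05152853] [0.03869406 0.15222142 0.54984546]
-0.008 [479.62529741 149.88639287]
0 [479.89548883 135.96802313]
0.008 [480.16819412 121.92015647]
0.016 [480.44344853 107.74097716]
pad [480.35896453 132.11504301] rib [462.51932594 126.26940882]
tip8 [318.99875967 313.58252165] [319.53676384 285.87218112]
```

View pics/s3.png

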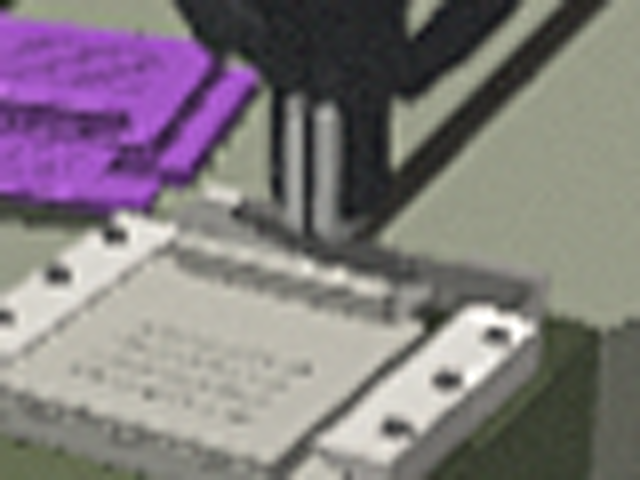

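The side close-up shows the finger ends at about (320,240), roughly 13 mm above the reported TCP point. That puts the tips near z≈0.064, still just above the pad. I'll continue down until there is force.

drive_tool(
  increments="0 0 0.013 0 0 0 1;0 0 0.026 0 0 0 1;0 0 0.026 0 0 0 1",
)

```text
clock: 5.15
tool_pos: [0.5935, -0.2099, 0.0476]
eef_rot: [0.737, 0.676, -0.0, -0.0]
force: [0.9, -0.0, 0.3]
opening: 0.0006
finger_force: 0.0
```

drive_tool(
  increments="0 0 0.013 0 0 0 1;0 0 0.02 0 0 0 1;0 0 0.02 0 0 0 1",
)

```text
clock: 5.45
tool_pos: [0.5935, -0.2099, 0.0447]
eef_rot: [0.737, 0.676, -0.0, -0.0]
force: [-0.3, 0.3, 0.7]
opening: 0.0001
finger_force: 0.0
```

drive_tool(
  increments="0 0 0.01 0 0 0 1;0 0 0.02 0 0 0 1;0 0 0.02 0 0 0 1",
)

```text
clock: 5.75
tool_pos: [0.5935, -0.2099, 0.0417]
eef_rot: [0.737, 0.676, -0.0, -0.0]
force: [0.0, 0.1, 0.2]
opening: -0.0002
finger_force: 0.0
```

drive_tool(
  increments="0 0 0.01 0 0 0 1;0 0 0.02 0 0 0 1;0 0 0.02 0 0 0 1",
)

```text
clock: 6.05
tool_pos: [0.5937, -0.2101, 0.0391]
eef_rot: [0.737, 0.676, 0.0, 0.0]
force: [-0.9, -0.7, 4.9]
opening: -0.0002
finger_force: 2.3
```

```bash
python3 - <<'E'
from h import *
s=sense();p=s["tool_pos"];print(p,s["force"],s["joints"])
a=camera("side")[165:225,275:345];b=camera("wrist")[220:360,240:400]
a=cv2.resize(a,(700,600),interpolation=cv2.INTER_CUBIC)[:, :400+60];b=cv2.resize(b,(320,280))
c=np.zeros((600,780,3),np.uint8);c[:,:460]=a;c[:280,460:]=b;cv2.imwrite("pics/s4.png",c)
print((proj("side",p)-[275,165])*10)
E
```

```text
[ 0.59371942 -0.21010194  0.03910123] [-0.8792989  -0.70416586  4.90939018] [-4.44933092e-01  7.04872039e-01  1.69463933e+00 -5.95567579e-05
  7.41578969e-01 -3.59396761e-01]
[347.78421249 460.27576223]
```

View pics/s4.png

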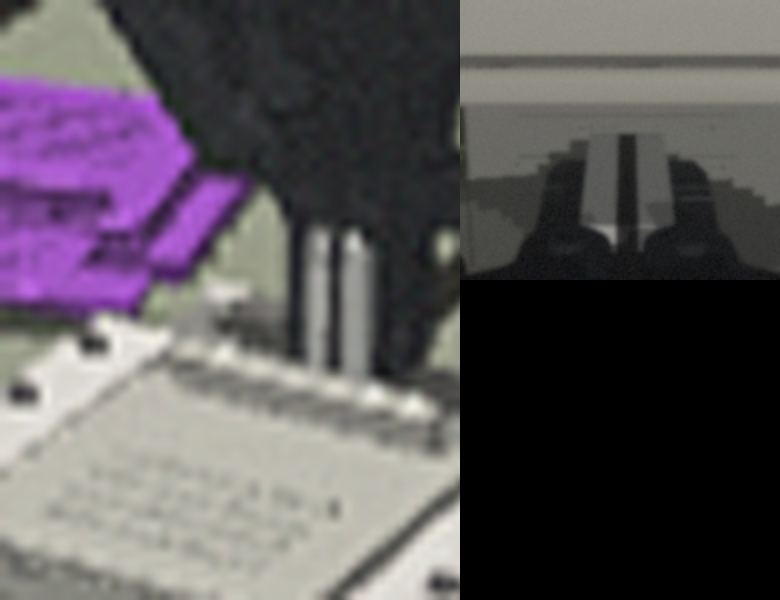

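The tips have now reached the pad, with 4.9 N starting at TCP z≈0.039. There is a small gap to the rib in the wrist inset. I'll press about 6 mm further.

drive_tool(
  increments="0 0 0.014 0 0 0 1;0 0 0.028 0 0 0 1;0 0 0.038 0 0 0 1;0 0 0.038 0 0 0 1",
)

```text
clock: 6.55
tool_pos: [0.5937, -0.21, 0.0336]
eef_rot: [0.737, 0.676, 0.0, 0.0]
force: [-2.1, -2.3, 8.6]
opening: 0.0001
finger_force: 4.1
```

drive_tool(
  increments="0.02 0 0 0 0 0 1;0.04 0 0 0 0 0 1;0.06 0 0 0 0 0 1;0.09 0 0 0 0 0 1;0.12 0 0 0 0 0 1",
)

```text
clock: 7.05
tool_pos: [0.596, -0.1931, 0.0341]
eef_rot: [0.737, 0.676, 0.0, 0.002]
force: [0.6, -7.4, 8.3]
opening: 0.0005
finger_force: 4.7
```

drive_tool(
  increments="0.06 0 0 0 0 0 1;0.12 0 0 0 0 0 1;0.18 0 0 0 0 0 1;0.24 0 0 0 0 0 1;0.3 0 0 0 0 0 1",
)

```text
clock: 7.55
tool_pos: [0.5999, -0.1479, 0.0341]
eef_rot: [0.737, 0.676, 0.0, 0.001]
force: [-0.1, -7.0, 7.7]
opening: 0.0003
finger_force: 4.7
```

drive_tool(
  increments="0.06 0 0 0 0 0 1;0.12 0 0 0 0 0 1;0.18 0 0 0 0 0 1;0.24 0 0 0 0 0 1;0.3 0 0 0 0 0 1",
)

```text
clock: 8.05
tool_pos: [0.6037, -0.103, 0.0341]
eef_rot: [0.737, 0.676, 0.0, 0.001]
force: [-0.1, -6.6, 8.5]
opening: 0.0002
finger_force: 4.7
```

```bash
python3 - <<'E'
from h import *
s=sense();v=s["tool_pos"]-O;print(v@DX,v@DY,s["force"])
i=camera("top")[150:260,215:415];cv2.imwrite("pics/t5.png",cv2.resize(i,None,fx=4,fy=4,interpolation=cv2.INTER_CUBIC))
E
```

```text
-0.01413950679283237 -0.001027969681644609 [-0.06715774 -6.57990097  8.47460896]
```

View pics/t5.png

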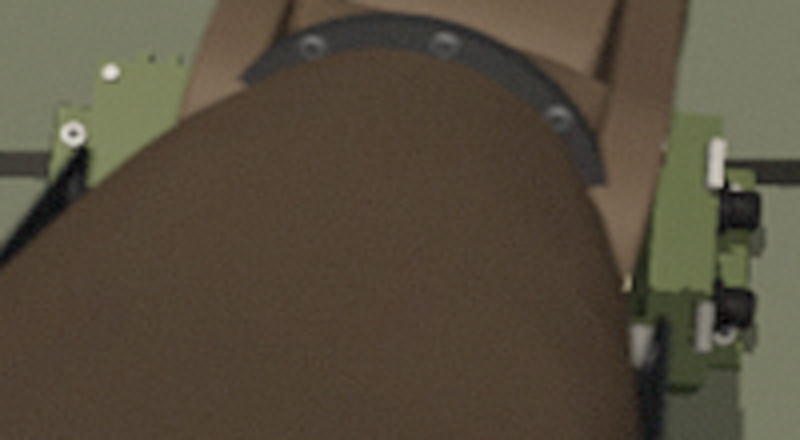

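The arm hides the cover from above, but the seat's right end (670–700, 140–350) is now empty. The cover should be at x≈0.036, so I'll push 25 mm more and then lift straight up.

drive_tool(
  increments="0.05 0 0 0 0 0 1;0.1 0 0 0 0 0 1;0.14 0 0 0 0 0 1;0.17 0 0 0 0 0 1;0.17 0 0 0 0 0 1",
)

```text
clock: 8.6
tool_pos: [0.6059, -0.077, 0.0341]
eef_rot: [0.737, 0.676, 0.001, 0.001]
force: [1.5, -0.4, 8.4]
opening: -0.0
finger_force: 4.8
```

drive_tool(
  increments="-0.02 0 0 0 0 0 1;-0.02 0 -0.05 0 0 0 1;-0.02 0 -0.2 0 0 0 1;-0.02 0 -0.5 0 0 0 1;-0.02 0 -0.9 0 0 0 1",
)

```text
clock: 9.1
tool_pos: [0.6039, -0.0796, 0.1584]
eef_rot: [0.737, 0.676, -0.001, -0.001]
force: [-0.0, 0.4, -0.5]
opening: -0.0001
finger_force: 0.0
```

drive_tool(
  increments="-1 0 -0.3 0 0 0 1;-1 0 -0.3 0 0 0 1;-1 0 -0.3 0 0 0 1;-1 0 -0.3 0 0 0 1;-1 0 -0.3 0 0 0 1",
)

```text
clock: 9.6
tool_pos: [0.5915, -0.2306, 0.2031]
eef_rot: [0.738, 0.675, 0.0, -0.0]
force: [0.9, 0.5, -0.3]
opening: 0.0002
finger_force: 0.0
```

```bash
python3 - <<'E'
from h import *
s=sense();print(s["clock"],s["tool_pos"],s["force"])
i=camera("side")[150:330,190:400];cv2.imwrite("pics/s6.png",cv2.resize(i,None,fx=3.5,fy=3.3,interpolation=cv2.INTER_CUBIC))
f=lambda c:(proj("side",O+DX*c[0]+DY*c[1]+[0,0,c[2]])-[190,150])*[3.5,3.3]
print("seat-off rib (x .036) ends",f((-.003,-.03,.069)),f((-.003,.03,.069)), "at .06",f((.021,-.03,.069)),f((.021,.03,.069)), "lead edge at .06",f((.099,-.05,.052)),f((.099,.05,.052)))
E
```

```text
9.6 [ 0.59152213 -0.23055167  0.2031295 ] [ 0.94364582  0.49668145 -0.31843744]
seat-off rib (x .036) ends [263.20873001 226.57101701] [360.84068438 253.53858176] at .06 [237.38955125 244.71463345] [336.52773377 272.8683102 ] lead edge at .06 [114.42462706 327.24675608] [286.30724858 382.50654363]
```

View pics/s6.png

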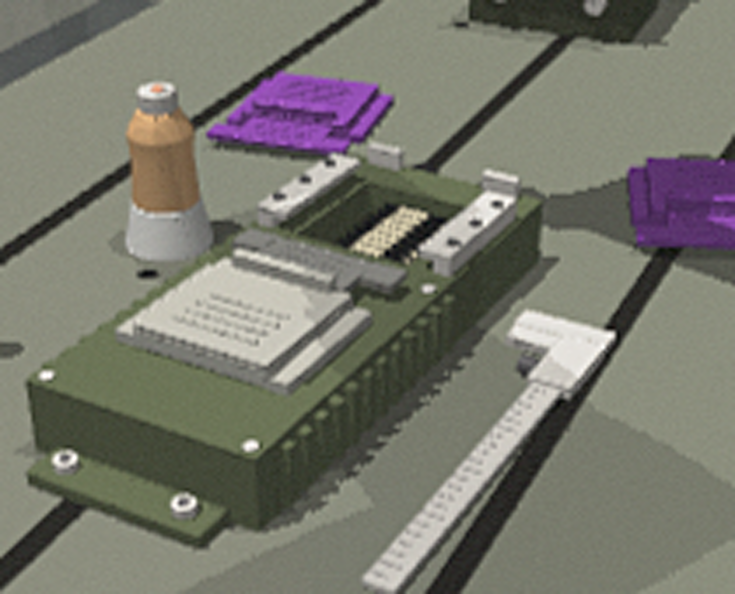

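The cover lies flat on the deck with its rib at about (237,248)–(336,280), which matches the predicted cover x≈0.06. The compartment is open, the tab has sprung up, and the bystanders have not moved.

```bash
python3 -c "
from bench import *
print(job_done())"
```

```text
the job is handed in; nothing more can be done
None
```

The snap tab was pressed in and the cover pushed about 124 mm off its seat; it lies flat on the deck with the compartment open, the hand is clear, and the job is handed in (no verdict came back).

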